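# Zero the probe gauge arm, unlock it and hold it out at the index clip

## Robot

A 6-joint arm with a two-finger parallel gripper is mounted at the origin on the work surface. World frame = base frame: x ahead of the robot, y to its left, z up, the work surface at z = 0. Lengths are in m, angles in rad, forces in N, time in s.
With the tool pointing down it reaches from about 0.275 to 0.875 m from the base axis. Payload 12.5 kg.
Tool frame: the origin (TCP) lies at the very end of the fingers, on their centre line; the grasp point (between the pads) lies 19 mm behind it; z points along the fingers, y is the line along which they close (so a half turn about z gives the same grasp; the last joint's range is limited). The gripper opens to 85 mm and grips with 20 to 120 N. Pads are 22 mm wide; open, the fingers measure 114 mm over their backs; the gripper's body (76 mm by 85 mm) begins 54 mm behind the grasp point. The pads swing forward as they close: fully open they stand 13 mm farther back than shut.
Start: joints at [1.046, 0.351, 1.652, -0, 1.139, -0.085], TCP at [0.234, 0.498, 0.231] pointing down, gripper open.
Joint ranges: [-2.75, 2.75], [-0.79, 2.1], [0.01, 2.65], [-1.57, 4.71], [0.07, 3.14], [-2.87, 2.87]. Speed limits (rad/s): [2.22, 2.22, 2.79, 3.14, 3.14, 3.14].

## Interface

Orientations are given as a 3x3 rotation matrix whose columns are the frame's x, y, z axes.
In Python, from bench import manip gives the robot as it stands. Calls block until the motion is done:
- manip.move_ptp(position, orientation): joint-space move of the TCP to a pose.
- manip.move_l(position, attitude=None, max_speed=0.15): straight line of the TCP; attitude=None keeps the orientation; max_speed is the mean speed in m/s.
- manip.move_j(angles): joint-space move.
- manip.set_gripper(opening, effort=None): opening from 0.0 (shut) to 1.0 (fully open); effort is the grip in N (None keeps the last); returns when the fingers have stopped.
- manip.dwell(seconds).
- manip.inverse_kinematics(position, orientation): joint angles nearest the present ones, or None.
- manip.grab_frame(name): name is "scene" or "top" or "wrist"; returns (picture, depth): 480x640x3 uint8, red, green, blue; 480x640 float32, m along the optical axis (not along the pixel's ray), 0 where there is no reading.
- manip.get_calibration(name): a dict with "camera_matrix" (3x3 intrinsics, pixels), "R" (3x3) and "t" (3): a world point X has camera coordinates R X + t. Camera axes: x right, y down, z forward; pixel columns grow to the right and rows downward; lengths in m; the calibration is good to about 2 mm. A picture is of the moment at which its call begins: read the wrist's pose just before it. get_calibration takes no time and is no camera call; for the wrist camera it gives the pose at the moment of the call.
A pose or a line that the arm cannot do raises manip.Unreachable and nothing moves.
- manip.sign_off(): hands the job in; it is judged then, once.
Trained networks look in the newest picture that a camera, given by its name, has taken for a name from the list of things; names that differ only in an ending like _2 or _b are one class to them, and where a whole thing is asked for, a point or a joint stands for the part that bears it (a point fixed in the world has none). Each returns a list of dicts, best first, with "confidence" (0 to 1); they miss things now and then, are a little off and sometimes report something else, mostly with a low value. They report only what shows in the picture. A call takes as long as a camera call.
- manip.look_for(camera, name): "at" ([x, y, z] in m, in world coordinates, good to about 4 mm: the middle of the surface that is visible of it).
Readings, each from a call of its own:
- manip.current_time(): time.
- manip.current_qpos(): joint angles.
- manip.current_joint_vel(): joint speeds.
- manip.current_joint_torque(): joint torques, N m.
- manip.current_ee_pos(): TCP position.
- manip.current_tcp_rot(): TCP orientation.
- manip.current_force(): force on the tool from outside, world axes, zero at the start.
- manip.current_ft_torque(): the same for the moment, N m.
- manip.current_grip_width(): opening from 0.0 (shut) to 1.0 (fully open).
- manip.current_grip_force(): force on a finger pad.
Only numpy, scipy, OpenCV 4.12 (cv2) and the standard library are available. Lean on these libraries where they do the work, as an engineer would, in place of code of your own. Each camera call takes 0.05 s, during which the arm holds its last target. There are 200 camera calls.

## Task

Set up the spring-loaded gauge arm on the probe bench: first turn the dial knob until its pointer stands on the long zero mark, then press the lock button fully down so that it stays down, and only then pull the arm out by its upright grip post until the arm's pointer is level with the middle of the clip on the scale. The spring pulls the arm back, so finish while still holding it there at rest, with the dial still at zero, and leave the loose things around the stand where they are.

Things in the scene. Friction and masses are not known exactly. Their poses are not given: they have to be found in the camera images.
- stand: Fixed gauge stand: steel plate 330 x 120 x 12 mm, black housing 150 x 72 mm, top 62 mm above the bench. Origin at bench level under the lock button; x = the way the arm slides out, z up. Dial axis at x -78 mm, button 0, housing front +30, grip post +62 when in (all y 0). Scale rail, 24 mm wide, top 45 mm above the bench, at y -46 mm, x 50 to 195, marks every 10 mm.
- dial (a joint): Angle of the dial knob (rad) about its vertical axis: 0 = pointer on the long zero mark, positive = turned counter-clockwise seen from above; it starts 0.5 to 1.35 and stays where it is left (friction 0.05 N m). Stops at +-1.6.
- dial_grip (a point): On the dial knob's axis, 89 mm above the bench. Upright bar 12 mm thick, 42 long, spanning 74 to 104 mm above the bench, on a disc of 44 mm diameter over a white dial face of 70 mm. The bar lies along this point's y; the pointer is at its -y end; the point turns with the knob. At zero the pointer points along the stand's -y.
- lock (a joint): Travel of the lock button (m): 0 = up, arm locked; 0.008 = fully down. It goes down against about 3 N, stays where it is pushed, and frees the arm once it is more than 0.005 down.
- lock_top (a point): Centre of the top of the round steel lock button, 20 mm diameter, 78 mm above the bench when up and 70 mm when down, standing out of an aluminium collar of 28 mm diameter whose top is 67 mm above the bench. Pressed straight down.
- boom: Sliding arm: steel bar 22 mm wide, 24 mm high, leaving the housing front, with a brass tip. Origin at the foot of its grip post, 60 mm above the bench; axes as the stand's. Slides out along the stand's x by 0 to 105 mm; locked, only about 1.5 mm. A spring pulls it back with 2 N when in, 0.2 N more per 10 mm.
- boom_grip (a point): Centre of the grip post: upright black cylinder, 18 mm diameter, 40 mm high (60 to 100 mm above the bench), this point 80 mm above the bench. It moves with the arm.
- boom_pointer (a point): Tip of the arm's steel pointer over the scale, at the same x along the stand as the post's axis, 40 mm to its -y side, 47 mm above the bench.
- clip: Black index clip fixed on the scale rail, 10 mm along the rail, 18 across, 12 high, a thin white line across its middle. Origin mid-length on the rail's top; axes as the stand's. The arm must come out 45 to 85 mm for its pointer to be level with the clip's middle (same x along the stand).
- mouse: Black computer mouse 100 x 58 x 31 mm, loose on the bench; origin under its middle. To be left alone.
- driver: Screwdriver 160 mm long lying on the bench; loose. To be left alone.
- jar: Amber glass jar, 44 mm diameter, 50 mm high, loose; origin under its middle. To be left alone.
- samples: Grey divided sample tray 90 x 120 x 22 mm, loose; origin under its middle. To be left alone.

How it is judged:
By the outcome, as a careful person would: the job done as asked, in the order asked, and still so for the second after the job is handed in, while the arm keeps its last pose, push and grip.
It also fails if it takes over 54 s, if anything falls off the work surface, if the arm or the gripper's body presses on something with over 40 N, if the wrist force passes 120 N, or if a joint passes its speed limit or range.

## Working session

There is one attempt and no reset: what is moved stays moved. The work goes in short steps, each a Python script; the robot and the scene stay as the last script left them, time stands still between calls to the robot, and variables do not carry over. Pictures are saved under pics/ and viewed, at most 10 in all, crops included, and the job is handed in when it is done.

```bash
mkdir -p pics; python3 - <<'E'
from bench import manip
import cv2,numpy as np
for c in("top","scene"):
    p,d=manip.grab_frame(c); cv2.imwrite(f"pics/{c}0.png",p[:,:,::-1]); np.savez(f"{c}0.npz",p=p,d=d)
    k=manip.get_calibration(c); print(c,k)
    for n in("stand","dial_grip","lock_top","boom_grip","boom_pointer","clip","mouse","driver","jar","samples"):
        print(n,[(np.round(r["at"],4).tolist(),round(r["confidence"],2)) for r in manip.look_for(c,n)[:2]])
print(manip.current_time(), manip.current_tcp_rot())
E
```

```text
top {'camera_matrix': array([[544.31279613,   0.        , 322.86957727],
       [  0.        , 544.31279613, 240.19771979],
       [  0.        ,   0.        ,   1.        ]]), 'R': array([[-0.00777362, -0.99958572,  0.02771216],
       [-0.98588671,  0.00302652, -0.1673865 ],
       [ 0.16723328, -0.02862225, -0.9855018 ]]), 't': array([0.04733504, 0.58012202, 0.94215296])}
stand [([0.6321, 0.0833, 0.0585], 0.51), ([0.4771, -0.0691, 0.0755], 0.47)]
dial_grip [([0.4828, -0.0682, 0.0735], 0.94)]
lock_top [([0.5536, 0.0432, 0.0596], 0.53)]
boom_grip [([0.5502, 0.0482, 0.0587], 0.95)]
boom_pointer [([0.5522, 0.0471, 0.0606], 0.7)]
clip [([0.6343, 0.0811, 0.0561], 0.47), ([0.4832, -0.0717, 0.0744], 0.41)]
mouse [([0.4533, 0.3237, 0.0277], 0.91)]
driver [([0.6152, -0.0655, 0.0259], 0.88), ([0.4798, -0.0709, 0.0771], 0.18)]
jar [([0.5544, -0.1588, 0.0482], 0.71), ([0.5508, 0.0471, 0.061], 0.33)]
samples [([0.6317, 0.3521, 0.0033], 0.57)]
scene {'camera_matrix': array([[539.69720251,   0.        , 315.98995442],
       [  0.        , 539.69720251, 232.5358797 ],
       [  0.        ,   0.  
[... 183 characters left out ...]
ray([-0.27689658, -0.24527054,  1.36403874])}
stand [([0.5599, 0.0004, 0.036], 0.92)]
dial_grip [([0.4904, -0.0754, 0.0852], 0.77)]
lock_top [([0.5292, -0.0075, 0.0776], 0.51)]
boom_grip [([0.5634, 0.0487, 0.0609], 0.94), ([0.6337, 0.3473, 0.0104], 0.28)]
boom_pointer [([0.5613, 0.0428, 0.0593], 0.81), ([0.5658, -0.1658, 0.0393], 0.62)]
clip [([0.643, 0.0773, 0.0566], 0.54)]
mouse [([0.4692, 0.3168, 0.0207], 0.87)]
driver [([0.6251, -0.0637, 0.019], 0.66)]
jar [([0.5674, -0.1665, 0.0404], 0.93)]
samples [([0.633, 0.3481, 0.0102], 0.87)]
1.1 [[-9.04824882e-01  4.25783902e-01 -4.21390231e-05]
 [ 4.25783902e-01  9.04824883e-01  4.20232985e-06]
 [ 3.99177210e-05 -1.41397450e-05 -9.99999999e-01]]
```

View pics/top0.png

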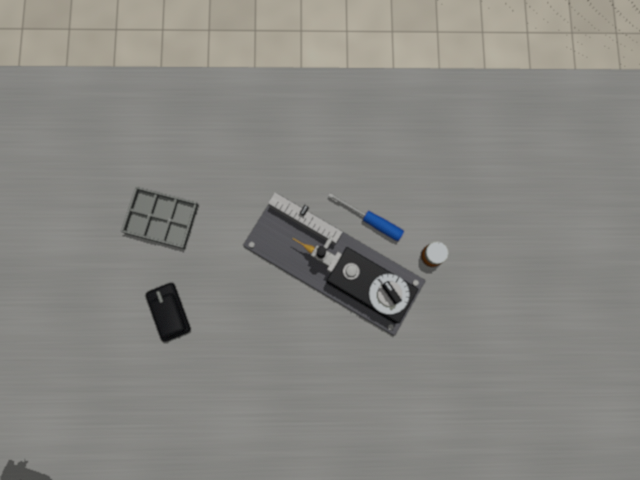

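View pics/scene0.png

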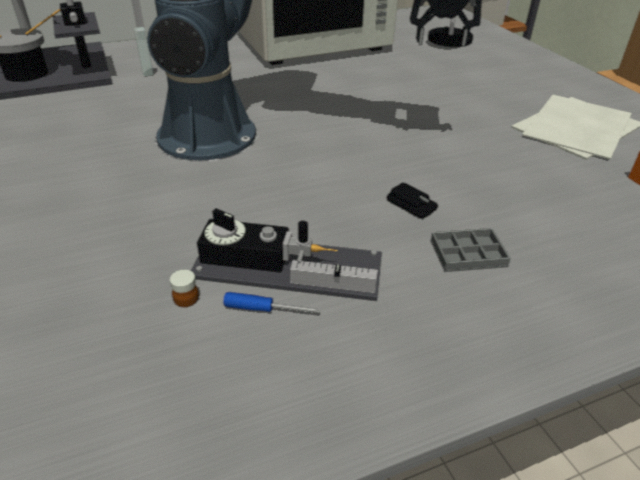

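Top view: dial centre is near pixel (389,294), button (351,271), post (320,252) and clip (304,210). The stand's x runs up-left. Next I'll estimate a coarse pose and put the wrist camera over the stand.

```bash
cat > h.py <<'E'
from bench import manip
import cv2,numpy as np
def ray(k,uv,z):
    "world point on plane height z seen at pixel uv"
    K,R,t=k["camera_matrix"],np.array(k["R"]),np.array(k["t"])
    d=R.T@np.linalg.solve(K,[*uv,1.]); c=-R.T@t
    return c+d*(z-c[2])/d[2]
def proj(k,X):
    p=np.array(k["camera_matrix"])@(np.array(k["R"])@np.array(X)+k["t"]); return p[:2]/p[2]
def down(yaw):
    "tool pointing down, tool y (closing line) at angle yaw"
    y=np.array([np.cos(yaw),np.sin(yaw),0]); z=np.array([0,0,-1.]); return np.column_stack([np.cross(y,z),y,z])
def snap(c,name):
    k=manip.get_calibration(c); p,d=manip.grab_frame(c); cv2.imwrite(f"pics/{name}.png",p[:,:,::-1]); np.savez(name,p=p,d=d,**k); return p,d,k
E
python3 - <<'E'
from h import *
k=manip.get_calibration("top")
for n,uv,z in(("dial",(389,294),.07),("button",(351,271),.078),("post",(320,252),.1),("clip",(304,210),.057)): print(n,ray(k,uv,z))
b=ray(k,(351,271),.078);a=ray(k,(389,294),.066);c=b-a;yaw=np.arctan2(c[1],c[0]);print("yaw",yaw)
w=manip.get_calibration("wrist");T=manip.current_tcp_rot();p=manip.current_ee_pos()
cam=-w["R"].T@w["t"];co=T.T@(cam-p);print("cam in tool",co,"axes in tool\n",T.T@w["R"].T)
# camera over stand centre
S=b[:2]+np.array([np.cos(yaw),np.sin(yaw)])*.02
for q in(yaw,yaw+np.pi):
  R=down(q);ax=R@T.T@w["R"].T[:,2]
  for h in (.3,):
    P=np.array([0,0,h])+0; off=R@co; cz=h+off[2]; P[:2]=S-off[:2]-ax[:2]*(cz-.07)/-ax[2]
    print(q,P,manip.inverse_kinematics(P,R))
E
```

```text
dial [ 0.48052258 -0.07058247  0.07      ]
button [ 0.52050271 -0.00377371  0.078     ]
post [0.55105581 0.05076918 0.1       ]
clip [0.63469279 0.07832915 0.057     ]
yaw 1.03849627494474
cam in tool [ 0.07836667  0.00044649 -0.14248393] axes in tool
 [[ 5.34806360e-04 -9.51889503e-01 -3.06441003e-01]
 [ 9.99999674e-01  3.23604115e-04  7.40014631e-04]
 [-6.05246590e-04 -3.06441298e-01  9.51889366e-01]]
1.03849627494474 [0.49448101 0.03391059 0.3       ] [-2.54848648e-02  1.84041161e-01  1.69812984e+00 -4.44089210e-16
  1.25942165e+00 -1.06398114e+00]
4.180088928534533 [ 0.56682506 -0.00699233  0.3       ] [-9.44572630e-02  3.21390199e-01  1.51976708e+00 -4.44089210e-16
  1.30043537e+00  2.00863912e+00]
```

```bash
python3 - <<'E'
from h import *
manip.move_ptp([.4945,.0339,.30],down(1.0385))
manip.dwell(.3)
p,d,k=snap("wrist","w1")
for n in("dial_grip","lock_top","boom_grip","clip","boom_pointer"):
    print(n,[(np.round(r["at"],4).tolist(),proj(k,r["at"]).round().tolist(),round(r["confidence"],2)) for r in manip.look_for("wrist",n)[:2]])
print(manip.current_time())
E
```

```text
dial_grip [([0.4812, -0.0632, 0.0859], [230.0, 245.0], 0.92)]
lock_top [([0.5227, -0.004, 0.0765], [307.0, 248.0], 0.81), ([0.5364, 0.0252, 0.0321], [339.0, 232.0], 0.38)]
boom_grip [([0.5535, 0.0494, 0.0584], [368.0, 242.0], 0.83), ([0.6137, -0.0654, 0.0242], [305.0, 322.0], 0.65)]
clip [([0.6354, 0.0777, 0.0568], [428.0, 292.0], 0.56)]
boom_pointer [([0.5433, 0.0545, 0.058], [368.0, 231.0], 0.79)]
3.6417
```

View pics/w1.png

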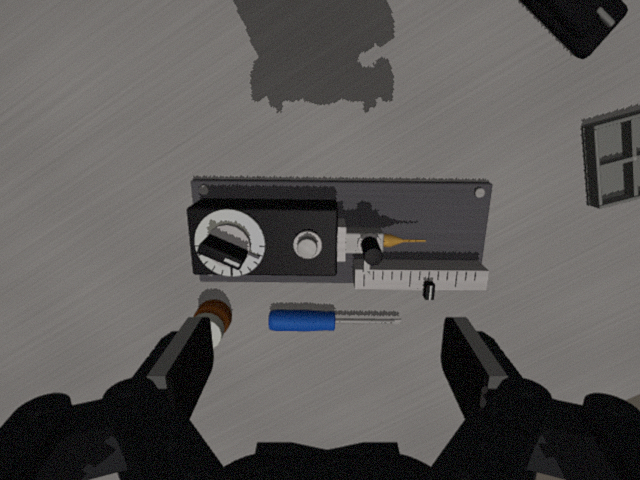

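The wrist view shows the dial centred near (230,242), with the bar's pointer towards the lower right. The button is at (307,243), the post at (371,248), the clip at (429,290) and the scale at y≈278. I'll take an enlarged crop for precision.

```bash
python3 - <<'E'
import cv2
p=cv2.imread("pics/w1.png")
c=p[185:310,185:495]
a=cv2.resize(c[:,:155],None,fx=5,fy=5,interpolation=cv2.INTER_CUBIC)[:600]
b=cv2.resize(c[:,155:],None,fx=5,fy=5,interpolation=cv2.INTER_CUBIC)[:600]
cv2.imwrite("pics/w1a.png",cv2.convertScaleAbs(a,alpha=1.3,beta=10));cv2.imwrite("pics/w1b.png",cv2.convertScaleAbs(b,alpha=1.3,beta=10))
E
```

```text
(no output)
```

View pics/w1a.png

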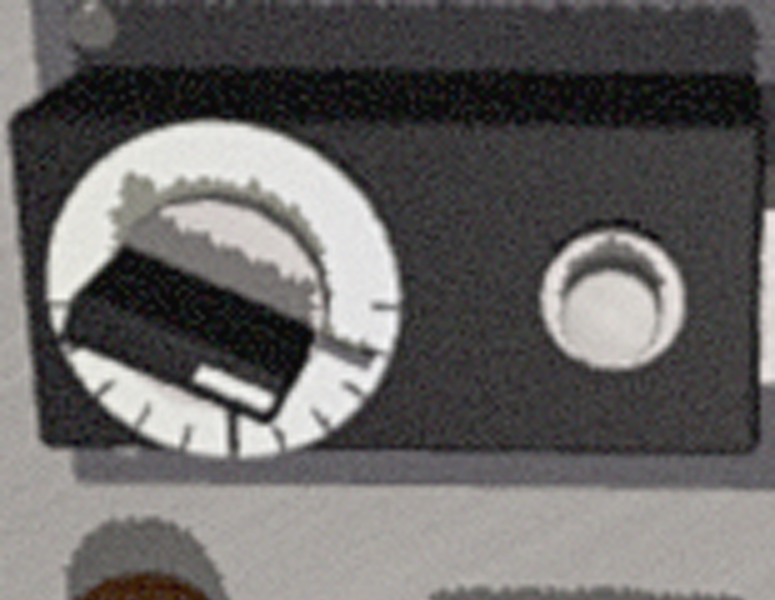

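View pics/w1b.png

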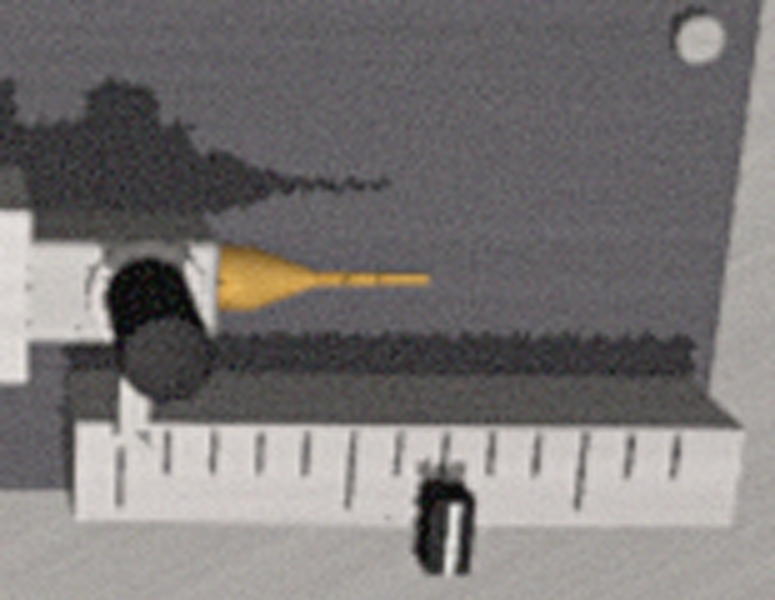

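The dial reads about +1.13 rad (the pointer side is to the lower right). Next is a least-squares fit of the stand pose from the crop landmarks.

```bash
cat > fit.py <<'E'
from h import *
from scipy.optimize import least_squares
f=np.load("w1.npz");k={n:f[n] for n in("camera_matrix","R","t")}
A=lambda u,v:(u/5-.4+185,v/5-.4+185); B=lambda u,v:(u/5-.4+340,v/5-.4+185)
L=[((-78,0,65),A(224,290)),((0,0,67),A(613,300)),((0,0,78),A(611,313)),((-120,36,62),A(15,120)),((30,36,62),A(757,125)),
((-120,-36,62),A(48,446)),((30,-36,62),A(757,450)),((50,-34,45),B(77,422)),((195,-34,45),B(742,428)),((50,-58,45),B(77,522)),((195,-58,45),B(735,525)),((62,0,100),B(168,360))]
W=lambda s,X:np.array([s[0]+np.cos(s[2])*X[0]-np.sin(s[2])*X[1],s[1]+np.sin(s[2])*X[0]+np.cos(s[2])*X[1],X[2]])
r=lambda s:np.concatenate([proj(k,W(s,np.array(X)/1e3)+[0,0,s[3]])-uv for X,uv in L])
o=least_squares(r,[.52,0,1.04,0],loss="soft_l1");S=o.x
if __name__=="__main__":
    print("stand",S);print(r(S).reshape(-1,2).round(1).tolist())
    st=lambda P:[*(np.array([[np.cos(S[2]),np.sin(S[2])],[-np.sin(S[2]),np.cos(S[2])]])@(P[:2]-S[:2])).round(4)]
    for uv in((456,503),(449,573)):print("clip line",st(ray(k,B(*uv),.057+S[3])))
    print("post",st(ray(k,B(168,360),.1+S[3])),"button",st(ray(k,A(611,313),.078+S[3])))
    img=cv2.resize(cv2.imread("pics/w1.png")[185:310,185:340],None,fx=5,fy=5)
    for a,col in((1.0,(0,0,255)),(1.15,(0,255,0))):
        for z in(.074,.104):
            q=[]
            for x,y in((-6,-21),(6,-21),(6,21),(-6,21)):
                x,y=x/1e3,y/1e3
                X=[-.078+np.cos(a)*x-np.sin(a)*y,np.sin(a)*x+np.cos(a)*y,z+S[3]];q.append((proj(k,W(S,X))-184.6)*5)
            cv2.polylines(img,[np.int32(q)],True,col,1)
    cv2.imwrite("pics/ov.png",img)
E
python3 fit.py
```

```text
stand [ 0.52363226 -0.00436021  1.0301771  -0.00454549]
[[1.3, 0.7], [0.5, -0.0], [0.4, 0.9], [-0.9, -1.2], [2.0, -0.8], [-0.7, 1.0], [0.8, 1.5], [-0.2, -0.5], [-0.1, -0.6], [-0.9, -0.3], [-1.6, 0.2], [-0.3, -0.5]]
clip line [np.float64(0.1309), np.float64(-0.0477)]
clip line [np.float64(0.1309), np.float64(-0.0642)]
post [np.float64(0.0623), np.float64(-0.0005)] button [np.float64(-0.0004), np.float64(0.0009)]
```

View pics/ov.png

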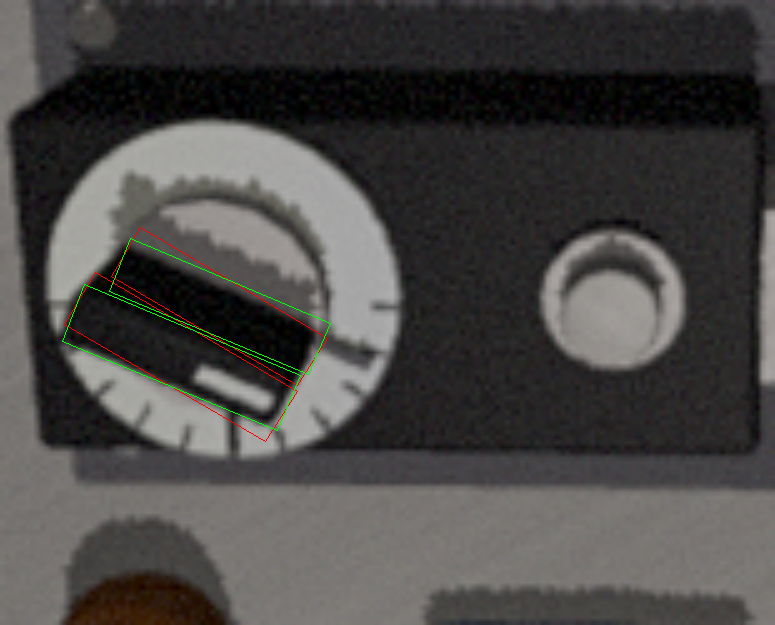

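The fit is consistent: 1.15 rad matches the bar outline and the clip is at x ≈ 0.131. Now I'll grip the dial and turn it.

```bash
python3 - <<'E'
from fit import *
s=S.copy(); s[3]=0
ax=W(s,(-.078,0,0)); y0=S[2]
f=np.load("w1.npz");u,v=B(452,540);dd=f["d"][int(v)-2:int(v)+3,int(u)-1:int(u)+3];print("clip depth",dd.round(3).tolist())
K=k["camera_matrix"];z=np.median(dd);print(k["R"].T@(np.linalg.solve(K,[u,v,1])*z-k["t"]))
P=lambda z:[ax[0],ax[1],z]
manip.set_gripper(.55,30)
manip.move_ptp(P(.15),down(y0+1.15))
manip.move_l(P(.080))
manip.set_gripper(0)
print("grip",manip.current_grip_width(),manip.current_grip_force(),manip.current_force(),manip.current_ft_torque(),manip.current_time())
for a in np.linspace(1.15,0,6)[1:]:
    manip.move_ptp(P(.080),down(y0+a))
    print(a,manip.current_force().round(1),manip.current_ft_torque().round(2))
manip.dwell(.2)
R=manip.current_tcp_rot();print("yaw err",np.arctan2(R[1,1],R[0,1])-y0,manip.current_ee_pos()-P(.08))
manip.set_gripper(.55)
manip.move_l(P(.22),max_speed=.2)
print(manip.current_time())
# look from behind: flipped camera, view over dial
R=down(y0); co=np.array([.07837,0,-.1425]); axis=R@np.array([-.30644,0,.9519]); off=R@co;h=.22
T=W(s,(-.04,0,0)); pos=np.r_[T[:2]-off[:2]+axis[:2]/axis[2]*(h+off[2]-.075),h]
manip.move_ptp(pos,R);manip.dwell(.3)
p,d,k2=snap("wrist","w2");print(manip.current_time())
c=proj(k2,W(s,(-.078,0,.08))).astype(int);print(c)
x0=max(c[0]-80,0);yy=max(c[1]-60,0)
print(x0,yy);cv2.imwrite("pics/w2c.png",cv2.resize(p[yy:yy+150,x0:x0+200,::-1],None,fx=4,fy=4,interpolation=cv2.INTER_CUBIC))
E
```

```text
clip depth [[0.42100000381469727, 0.42100000381469727, 0.421999990940094, 0.42100000381469727], [0.42100000381469727, 0.41999998688697815, 0.421999990940094, 0.42100000381469727], [0.41999998688697815, 0.42100000381469727, 0.42100000381469727, 0.421999990940094], [0.42100000381469727, 0.42100000381469727, 0.421999990940094, 0.421999990940094], [0.421999990940094, 0.41999998688697815, 0.421999990940094, 0.421999990940094]]
[0.63659871 0.07877304 0.05743289]
grip 0.13324384315809937 30.64966768026352 [-3.9194828   7.62637384  9.70236805] [ 1.06518725  0.60267334 -0.09412683] 6.3583
0.9199999999999999 [-2.6  3.   8.4] [ 0.48  0.54 -0.08]
0.69 [-3.1  1.3  7.5] [-0.1   0.51 -0.08]
0.45999999999999996 [-3.2 -3.4  6.9] [-0.61  0.66 -0.05]
0.22999999999999998 [-3.9 -6.6  7.3] [-1.24  0.8  -0.08]
0.0 [-5.5 -8.7  7.7] [-1.76  1.11 -0.04]
yaw err 0.00046749395272871475 [-8.67444568e-05 -1.15611589e-03  9.24215846e-04]
9.5083
10.1417
[276 245]
196 185
```

View pics/w2c.png

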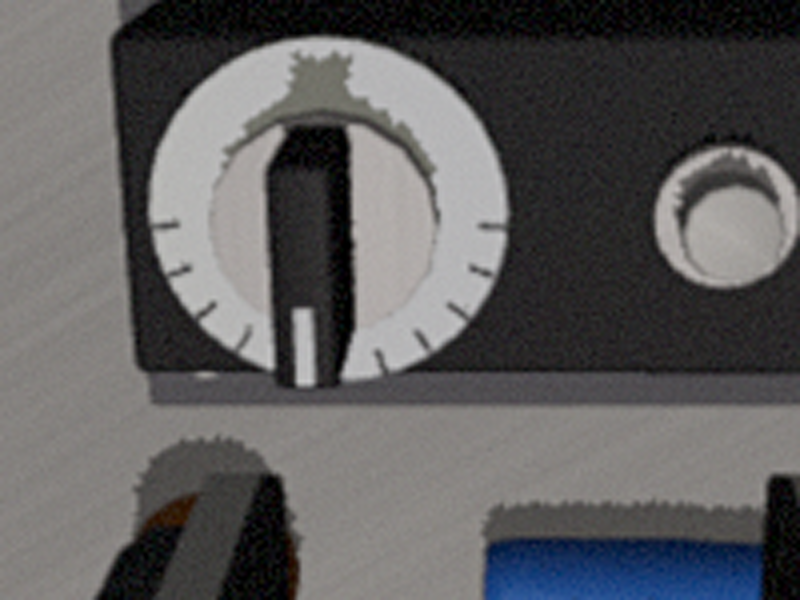

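The bar now stands parallel to the stand's y axis, with the white pointer down at (305,345). Its edge slope matches the perspective, so the dial is at zero. Next: press the button.

```bash
python3 - <<'E'
from fit import *
b=W(S,(-.001,0,0))
manip.set_gripper(0)
manip.move_ptp([b[0],b[1],.13],down(S[2]))
manip.move_l([b[0],b[1],.084]); f0=manip.current_force(); print(f0)
for z in np.arange(.081,.0655,-.0015):
    manip.move_l([b[0],b[1],z],max_speed=.03); f=manip.current_force()-f0
    print(round(z,4),manip.current_ee_pos()[2].round(4),f.round(1))
    if f[2]>18: break
manip.dwell(.2)
manip.move_l([b[0],b[1],.14])
# go above the post with flipped tool, look at it from the scale side
manip.set_gripper(.6,40)
g=W(S,(.0613,0,0))
manip.move_ptp([g[0],g[1],.16],down(S[2]+np.pi));manip.dwell(.2)
p,d,k2=snap("wrist","w3")
for n in("lock_top","boom_grip","clip"):
    print(n,[(np.round(r["at"],4).tolist(),proj(k2,r["at"]).round().tolist(),round(r["confidence"],2)) for r in manip.look_for("wrist",n)[:2]])
print("expected button,post,clip",W(S,(0,0,.07)),W(S,(.062,0,.1)),W(S,(.131,-.046,.057)))
print(manip.current_time())
E
```

```text
[0.25261919 0.73098054 0.53890312]
0.081 0.0817 [-0.5 -1.2 -1.1]
0.0795 0.0795 [-0.3 -0.9 -1. ]
0.078 0.0779 [-0.3 -1.1 -0.1]
0.0765 0.0764 [-0.6  0.2 -1.2]
0.075 0.0749 [-0.4 -1.6  0.2]
0.0735 0.0734 [ 0.4 -1.3 -0.2]
0.072 0.0719 [-0.5 -0.1 -0.5]
0.0705 0.0704 [-0.4 -0.6 -0. ]
0.069 0.0699 [-6.1 -0.8 15. ]
0.0675 0.0697 [-12.2   0.   33.5]
lock_top [([0.5245, -0.0053, 0.0675], [426.0, 246.0], 0.64)]
boom_grip [([0.5625, 0.0463, 0.0582], [324.0, 233.0], 0.73)]
clip [([0.6384, 0.0754, 0.06], [217.0, 153.0], 0.56)]
expected button,post,clip [ 0.52363226 -0.00436021  0.07      ] [0.55554162 0.04879798 0.1       ] [0.63049359 0.08428322 0.057     ]
18.6
```

View pics/w3.png

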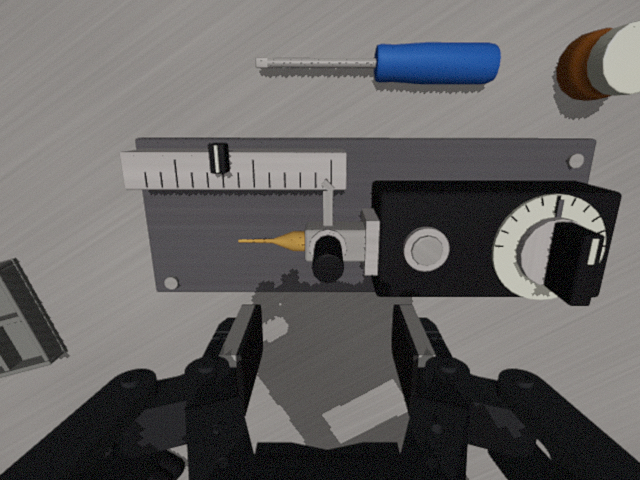

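The flipped wrist view shows the zero mark at (560,205), in line with the knob bar. The button at (428,250) looks flush in its collar, the post top is at (328,268), the boom pointer tip at (328,182), and the clip at (218,158). I'll check the button height by depth.

```bash
python3 - <<'E'
from fit import *
for nm,cu in(("w2",None),("w3",(428,250))):
    f=np.load(nm+".npz");kk={n:f[n] for n in("camera_matrix","R","t")};K=kk["camera_matrix"]
    vv,uu=np.mgrid[0:480,0:640];d=f["d"]
    C=np.stack([(uu-K[0,2])/K[0,0]*d,(vv-K[1,2])/K[1,1]*d,d],-1);X=(C-kk["t"])@kk["R"]
    st=(X-[S[0],S[1],0])@np.array([[np.cos(S[2]),-np.sin(S[2]),0],[np.sin(S[2]),np.cos(S[2]),0],[0,0,1]])
    r=np.hypot(st[...,0],st[...,1]);h=st[...,2];ok=d>0
    print(nm,"button h",np.median(h[ok&(r<.007)]),"collar",np.median(h[ok&(r>.0112)&(r<.013)]),"housing",np.median(h[ok&(r>.018)&(r<.026)]))
    m=ok&(h>.09)&(abs(st[...,0]-.062)<.02)&(abs(st[...,1])<.02);print("post top",st[m].mean(0) if m.any() else 0,(st[m].min(0),st[m].max(0)) if m.any() else 0)
    m=ok&(h>.051)&(h<.066)&(abs(st[...,0]-.131)<.012)&(abs(st[...,1]+.046)<.018)
    if m.any():print("clip",st[m].min(0),st[m].max(0))
    m=ok&(h>.09)&(abs(st[...,0]+.078)<.03)&(abs(st[...,1])<.03);m&=h>.101
    if m.sum()>20:
        q=st[m][:,:2];w,v=np.linalg.eigh(np.cov(q.T));print("bar dir",v[:,1],np.arctan2(*v[:,1][:2]) ,"mean",q.mean(0),m.sum())
    print()
E
```

```text
w2 button h 0.27336392246569485 collar 0.2776162873943372 housing 0.26075542118051914
post top [0.05982007 0.00279661 0.09857602] (array([ 0.05209195, -0.00750559,  0.09002889]), array([0.0698337 , 0.01059474, 0.10200572]))
clip [ 0.12333716 -0.06205301  0.05108995] [ 0.13437025 -0.04397029  0.05927932]
bar dir [-0.9996597   0.02608597] -1.5447073999767313 mean [-0.08112141  0.02033765] 20528

w3 button h 0.06977212956994111 collar 0.2307764161662197 housing 0.2052079915494821
post top [ 0.06212592 -0.01225516  0.22684305] (array([ 0.04200544, -0.01891544,  0.09012327]), array([0.08199661, 0.00922172, 0.24934029]))
clip [ 0.12385154 -0.06318246  0.0512459 ] [ 0.13437939 -0.04497404  0.0589534 ]
bar dir [-0.00274907  0.99999622] -0.0027490747151220807 mean [-0.07717958 -0.00025026] 1698
```

Button top is at 69.8 mm, so it is fully down. The bar is within 0.003 rad of zero. Depth puts the clip middle at x ≈ 0.129 and the post at 0.061. Now grip the post and pull.

```bash
python3 - <<'E'
from fit import *
R=down(S[2]+np.pi)
P=lambda x,z:[*W(S,(x,0,0))[:2],z]
manip.move_l(P(.0612,.16),R)
manip.move_l(P(.0612,.072))
manip.set_gripper(0)
print("grip",manip.current_grip_width(),manip.current_grip_force(),manip.current_force().round(1))
manip.move_l(P(.1285,.072),max_speed=.05); manip.dwell(.4)
print(manip.current_force().round(1),manip.current_ee_pos()-P(.1285,.072),manip.current_grip_width())
p,d,k2=snap("wrist","w4");print(manip.current_time())
c=proj(k2,W(S,(.129,-.043,.05))).astype(int);print(c)
x0=max(c[0]-100,0);y0=max(c[1]-75,0);print(x0,y0)
cv2.imwrite("pics/w4c.png",cv2.resize(p[y0:y0+150,x0:x0+200,::-1],None,fx=4,fy=4,interpolation=cv2.INTER_CUBIC))
E
```

```text
grip 0.19058787103109723 38.84361147880554 [-1.5 -0.5  4.8]
[-1.5 -2.7  5. ] [ 0.00036005 -0.00028919  0.00094313] 0.19687434395183787
21.9333
[326 205]
226 130
```

View pics/w4c.png

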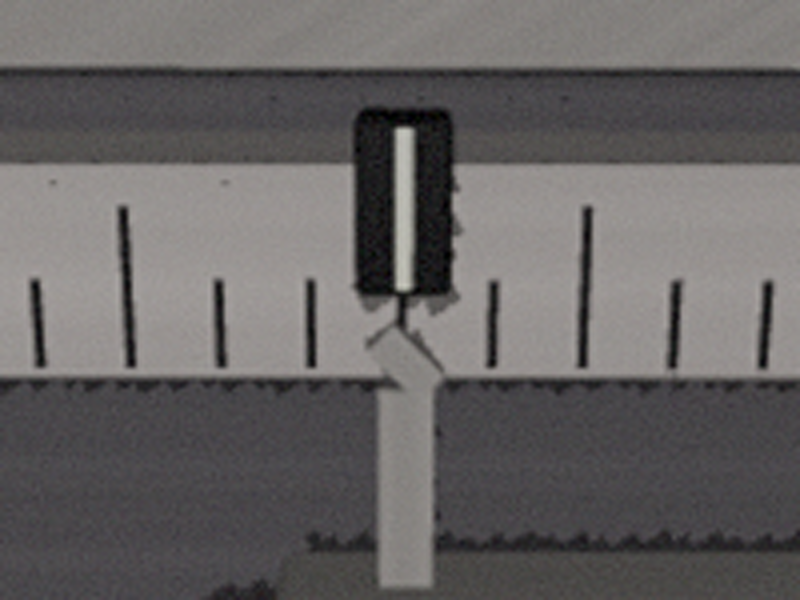

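The boom stem is centred at column 406 and the clip line at 404, so the offset is about 0.2 mm. The arm is at rest and holding with about 39 N of grip.

```bash
python3 - <<'E'
from bench import manip
print(manip.current_joint_vel().round(4),manip.current_grip_force()); print(manip.sign_off())
E
```

```text
[ 0.0015 -0.001   0.001   0.0013  0.0009 -0.0013] 38.85745704174042
the job is handed in; nothing more can be done
None
```

I set the dial to zero, pressed the lock button fully down, then pulled the arm out until its pointer was about 0.2 mm from the clip's middle, and handed the job in at about 22 s with the gripper still holding it; I saw no contact with the loose things but took no final picture to check them.

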